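# Rock the seesaw gate of a ball sorter

### The arm

A 6-joint arm with a two-finger parallel gripper is mounted at the origin on the work surface; the furniture and walls round the work are solid. World frame = base frame: x ahead of the robot, y to its left, z up, the work surface at z = 0. Lengths are in mm, angles in degrees, forces in N, time in s.
With the tool pointing down it reaches from about 350 to 850 mm from the base axis. Payload 8.1 kg.
Tool frame: the origin (TCP) lies between the finger pads; the fingertips stand 22 mm ahead of it and the grasp point (between the pads) lies 3 mm ahead of it; z points along the fingers, y is the line along which they close (so a half turn about z gives the same grasp; the last joint's range is limited). The gripper opens to 85 mm and grips with 20 to 120 N. Pads are 22 mm wide; open, the fingers measure 114 mm over their backs; the gripper's body (76 mm by 85 mm) begins 54 mm behind the grasp point. The pads swing forward as they close: fully open they stand 13 mm farther back than shut.
Start: joints at [-81.44, 7.471, 85.268, -0, 87.261, -4.893], TCP at [139.609, -583.536, 253.292] pointing down, gripper open.
Joint ranges: [-169.43, 169.43], [-51.17, 129.36], [1.28, 143.12], [-76.62, 256.62], [0, 156.53], [-152.29, 152.29]. Speed limits (degrees/s): [136.94, 136.94, 159.86, 180, 180, 180].

### API

Orientations are given as [roll, pitch, yaw] about the fixed x, y, z axes, in that order (R = Rz(yaw) Ry(pitch) Rx(roll)).
In Python, from bench import sense, snapshot, calibration, hand_in gives the robot as it stands.
- The arm moves only by the shell command python3 -m crank 'ROWS' [FORCE]. ROWS is JSON, a list of rows, each a list of 5 numbers: the shift along the tool's x, y, z in cm, then the turn about the tool's z in rad, then the finger opening in cm, from 0 to 8.54. A call has 1 to 20 rows; each row is the pose to reach, as a shift and turn from the pose commanded when the call began, along the tool's axes at that moment; what a row does not reach only later rows make up. A row lasts 1/10 s, in which the tool goes at most 50 mm and 8.59 degrees, less where a joint would pass 70% of its speed; a pose out of reach is approached as far as the arm can. A call with a gripper value outside its range is refused whole. The fingers move at their own pace and stop on an object; FORCE is the grip in N (left out, the last holds). Time passes only in rows, so rows that repeat a pose let the fingers close. It gives the time, the measured TCP pose, the force, the opening and the grip force at its end, in the units of the state.
- sense(): the state, without advancing time (a new reading comes with each control period).
- snapshot(name): name is "scene" or "side" or "wrist"; returns (picture, depth): 420x560x3 uint8, red, green, blue; 420x560 float32, mm along the optical axis (not along the pixel's ray), 0 where there is no reading.
- calibration(name): a dict with "fovy" (degrees; the focal length in pixels is half the picture's height over the tangent of half this angle, whatever the lens; pixels are square), "cx", "cy" (the principal point, pixels), "k1" (the pictures are not rectified: a ray, as slopes to the right and down, at radius r is drawn at 1 + k1 r^2 times it, then the intrinsics apply), "rvec" (rotation vector, rad) and "tvec" (3), from world to camera coordinates, as OpenCV has them; the wrist camera has in their place "tool_from_camera" (4x4, takes a point from camera to tool coordinates, whose origin is the TCP and whose axes are the flange's). Camera axes: x right, y down, z forward; pixel columns grow to the right and rows downward; lengths in mm; the calibration is good to about 2 mm. A picture is of the moment at which its call begins: read the wrist's pose just before it. calibration takes no time and is no camera call.
- hand_in(): hands the job in; it is judged then, once.
The state is a dict: "time": time; "joint_pos": joint angles; "qd": joint speeds; "joint_efforts": joint torques, N m; "tool_pos": TCP position; "tcp_rot": TCP orientation; "ft_force": force on the tool from outside, world axes, zero at the start; "wrist_torque": the same for the moment, N m; "finger_gap": finger opening in mm; "grip_force": force on a finger pad.
Only numpy, scipy, OpenCV 4.12 (cv2) and the standard library are available. Lean on these libraries where they do the work, as an engineer would, in place of code of your own. Each camera call takes 0.05 s, during which the arm holds its last target. There are 200 camera calls.

### The job

Sort the two balls waiting on the feeder into separate trays: with a fingertip nudge the steel ball out of its notch so that it rolls down into the tray on the side to which the seesaw gate leans, then press down the raised orange pad to rock the gate right over, and then nudge the brass ball out so that it runs down the other chute. Only push and press: do not lift a ball or touch one again once it has left the feeder, and leave the other things on the bench alone.

Things in the scene. Friction and masses are not known exactly. Their poses are not given: they have to be found in the camera images.
- sorter: Ball sorter screwed to the bench: feeder deck on the robot's side, white seesaw behind it, a chute and a blue tray at each end. Origin: on the bench, midway between the trays, under the seesaw's pivot; +x from the feeder to the seesaw, away from the robot, +y to the left tray, z up. A nudged ball takes 1 to 3 s to roll by itself over the seesaw and its low end's chute into the tray.
- feeder_notch (a point): Centre of the cross notch, 7 mm wide in x, in the wooden feeder deck (124 mm wide, its level rear part 120 mm above the bench, ending 46 mm behind the notch, no wall there). The balls wait in it 38 mm left and right of this point, between guide strips only 2.5 mm high. Pushed 8 mm or more towards +x, a ball leaves the notch and rolls on by itself.
- feeder_mouth (a point): Front edge of the feeder, 111 mm above the bench, above the middle of the seesaw. The deck slopes 6 degrees down from the notch to it, and two aluminium rails (tops 132 mm above the bench) funnel from 17 mm past the notch, 57 mm either side of the middle, to this 32 mm wide mouth.
- gate (a joint): Tilt of the white seesaw, a 164 mm trough on an axle along the sorter's x axis, 65 mm above the bench. +0.22 rad = leaning fully right (left end raised; balls run to the right tray), -0.22 = fully left. Top-heavy: it rests on one stop or the other; less than 2 N down on the raised pad moves it, and past level it falls to the other stop by itself. At the start it leans either way.
- gate_pad_left (a point): Centre of the top of the orange press pad (34x34x5 mm) at the seesaw's left (+y) end, behind the trough (33 mm to +x of its centre line). About 140 mm above the bench when raised, 127 mm with the gate level, 111 mm when low. As it goes down it also shifts outwards, 15 mm by the time the gate is level, 27 mm in all.
- gate_pad_right (a point): The same for the pad at the right (-y) end.
- steel_ball_center (a point): Centre of the polished steel (silvery) ball, 25 mm across, about 50 g. It waits in the left or the right lane of the feeder, its centre 132 mm above the bench. (Only the point matters; axes turn as it rolls.)
- brass_ball_center (a point): Centre of the brass (yellow) ball, 25 mm across, about 50 g, waiting in the other lane.
- steel_ball: The steel ball itself; its origin is a point on its surface. Use the centre point instead.
- brass_ball: The brass ball itself; its origin is a point on its surface. Use the centre point instead.
- tray_left (a point): Centre of the inner floor of the blue tray at the left (+y) end of the sorter, 180 mm from the sorter's origin, 12 mm above the bench. Inside 76 mm in x, 67 mm in y; walls up to 40 mm (chute side), 52 mm (sides) and 62 mm (outer end) above the bench.
- tray_right (a point): The same for the tray at the right (-y) end.
- flux_bottle: Bystander, to be left alone: blue bottle with a black cap, 42 mm across, 85 mm tall; loose on the bench. Origin at the centre of its underside.
- oil_bottle: Bystander, to be left alone: white bottle with a red cap, 34 mm across, 78 mm tall; loose on the bench. Origin at the centre of its underside.
- dapping_block: Bystander, to be left alone: 50 mm steel cube with round hollows; loose on the bench. Origin at the centre of its underside.
- beeswax: Bystander, to be left alone: pale round lump of wax, 44 mm across, 22 mm high; loose on the bench. Origin at the centre of its underside.
- wax_ring_1: Bystander, to be left alone: green wax ring, 38 mm across, 14 mm high; loose on the bench. Origin at the centre of its underside.
- pliers_1: Bystander, to be left alone: red-handled pliers lying flat, 135x37x8 mm; loose on the bench. Origin at the centre of its underside.
- wood_ring_clamp: Bystander, to be left alone: wooden ring clamp lying flat, 110x36x21 mm; loose on the bench. Origin at the centre of its underside.

How it is judged:
By the outcome, as a careful person would: the job done as asked, in the order asked, and still so for the second after the job is handed in, with the robot touching nothing.
It also fails if it takes over 58 s, if anything falls off the work surface, if the arm or the gripper's body presses on something with over 40 N, if the wrist force passes 120 N, or if a joint passes its speed limit or range.

## Working session

There is one attempt and no reset: what is moved stays moved. The work goes in short steps, Python scripts to look and compute and a shell command to move; the robot and the scene stay as the last step left them, time stands still between calls to the robot, and variables do not carry over. Pictures are saved under pics/ and viewed, at most 10 in all, crops included, and the job is handed in when it is done.

```bash
mkdir -p pics; ls; cat > h.py <<'E'
import numpy as np, cv2
from bench import sense, snapshot, calibration
from scipy.spatial.transform import Rotation as R
def cam(name):
    c=calibration(name); f=210/np.tan(np.radians(c["fovy"])/2)
    if "rvec" in c:
        M=cv2.Rodrigues(np.array(c["rvec"],float))[0]; T=np.eye(4); T[:3,:3]=M.T; T[:3,3]=-M.T@np.array(c["tvec"],float).ravel()
    else:
        s=sense(); W=np.eye(4); W[:3,:3]=R.from_euler('xyz',s["tcp_rot"],degrees=True).as_matrix(); W[:3,3]=s["tool_pos"]
        T=W@np.array(c["tool_from_camera"])
    K=np.array([[f,0,c["cx"]],[0,f,c["cy"]],[0,0,1.]])
    return K,np.array([c["k1"],0,0,0.]),T
def cloud(name):
    K,D,T=cam(name); im,d=snapshot(name)
    v,u=np.mgrid[:420,:560]; p=np.stack([u,v],-1).reshape(-1,1,2).astype(float)
    r=cv2.undistortPoints(p,K,D).reshape(420,560,2)
    P=np.dstack([r,np.ones((420,560))])*d[...,None]
    X=P@T[:3,:3].T+T[:3,3]; X[d==0]=np.nan
    return im,X
E
python3 - <<'E'
from h import *
s=sense(); print(s)
for n in("scene","side","wrist"):
    im,X=cloud(n); cv2.imwrite(f"pics/{n}0.png",im[...,::-1]); np.save(f"{n}0.npy",X)
E
```

```text
pics
{'time': 0.0, 'joint_pos': array([-8.14408111e+01,  7.51569352e+00,  8.53299742e+01, -1.17373441e-03,
        8.72595687e+01, -4.89268934e+00]), 'qd': array([ 0.01745485,  0.04709177, -0.00514127,  0.04398715, -0.13200445,
        0.01806111]), 'joint_efforts': array([-1.34418701e-04, -5.69392061e+01, -5.00562823e+01, -3.84221694e-04,
        1.46655750e-02, -1.64530832e-05]), 'tool_pos': array([ 139.52067893, -583.03570082,  252.23161091]), 'tcp_rot': array([-1.79895047e+02, -7.80757574e-03,  1.34519283e+01]), 'ft_force': array([-0.12284589, -0.80678464,  0.36668199]), 'wrist_torque': array([-0.01760106,  0.05650054, -0.0029653 ]), 'grip_force': 0.0, 'finger_gap': 85.2786431889916}
```

View pics/scene0.png

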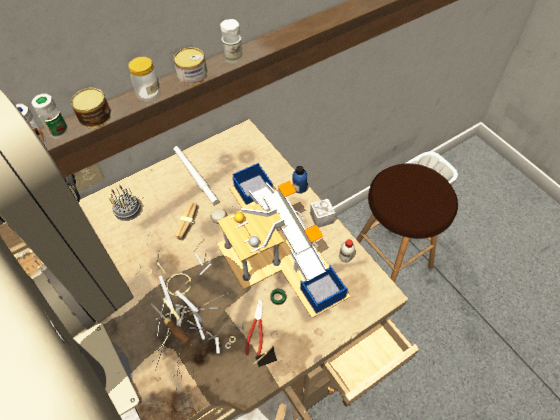

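View pics/side0.png

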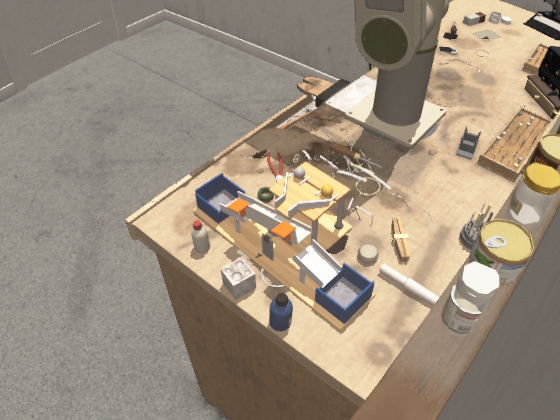

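The scene view shows the brass ball at (239,217) and the steel ball at (254,241), with orange pads at (287,189) and (314,234). In the side view brass is at (327,191), steel at (299,172), and the pads at (284,230) and (237,208). I'll measure these next.

```bash
python3 - <<'E'
from h import *
for n,pts in(("scene",dict(brass=(239,217),steel=(254,241),padA=(287,189),padB=(314,234),trayA=(252,181),trayB=(322,289))),("side",dict(brass=(327,190),steel=(299,172),padL=(284,230),padR=(237,208),trayL=(345,291),trayR=(220,198)))):
    X=np.load(n+"0.npy"); im=cv2.imread(f"pics/{n}0.png").astype(int)
    K,D,T=cam(n); print(n,"cam",T[:3,3].round())
    for k,(u,v) in pts.items(): print(k,np.nanmedian(X[v-1:v+2,u-1:u+2].reshape(-1,3),0).round(1))
    m=(im[...,2]>200)&(im[...,1]>70)&(im[...,1]<150)&(im[...,0]<70)
    c,l,st,ce=cv2.connectedComponentsWithStats(m.astype('uint8'))
    for i in range(1,c):
        if st[i,4]>25: print("orange",ce[i].round(),st[i,4],np.nanmedian(X[l==i],0).round(1),np.nanmin(X[l==i],0).round(),np.nanmax(X[l==i],0).round())
E
```

```text
scene cam [ 235. -475. 1071.]
brass [493.   99.1 142.2]
steel [487.6  23.6 142.1]
padA [633.  105.7 140.3]
padB [623.6 -21.8 111.4]
trayA [622.3 264.2  12.4]
trayB [ 587.9 -112.8   13.4]
side cam [1084.  486.  814.]
brass [502.3 110.9 140.6]
steel [496.7  36.1 140.7]
padL [636.5 112.7 140.3]
padR [635.4  -9.8 113.5]
trayL [595.2 234.7  10.8]
trayR [ 572.  -135.9   12.5]
orange [284. 233.] 31 [648.4 121.4 140.6] [620.  95. 135.] [652. 126. 143.]
```

```bash
python3 - <<'E'
from h import *
from scipy.optimize import least_squares
C={}
for n,pts in(("scene",dict(brass=(239,217),steel=(254,241))),("side",dict(brass=(327,190),steel=(299,172)))):
    X=np.load(n+"0.npy")
    for k,(u,v) in pts.items():
        P=X[v-8:v+9,u-8:u+9].reshape(-1,3); P=P[(P[:,2]>128)&(P[:,2]<150)]
        f=lambda c:np.linalg.norm(P-c,axis=1)-12.5
        r=least_squares(f,np.median(P,0)-[0,0,8],loss='soft_l1',f_scale=1.); C.setdefault(k,[]).append(r.x); print(n,k,len(P),r.x.round(1),r.cost.round(1))
    im=cv2.imread(f"pics/{n}0.png"); hsv=cv2.cvtColor(im,cv2.COLOR_BGR2HSV)
    m=(hsv[...,0]<16)&(hsv[...,0]>5)&(hsv[...,1]>190)&(hsv[...,2]>150)
    for zl,zh in((136,146),(107,117)):
        q=m&(X[...,2]>zl)&(X[...,2]<zh)&(X[...,0]>590)&(X[...,0]<670)
        P=X[q]; print("pad",n,len(P),((P.min(0)+P.max(0))/2).round(1),np.ptp(P,axis=0).round(1))
b,s=np.mean(C["brass"],0),np.mean(C["steel"],0); d=b-s
print(b,s,np.linalg.norm(d),"yaw",np.degrees(np.arctan2(-d[0],d[1])))
E
```

```text
scene brass 93 [495.5 106.3 132.4] 182.9
scene steel 94 [489.6  30.6 132.4] 56.9
pad scene 3 [620.1 101.9 139.7] [ 8.1 19.   4.8]
pad scene 3 [625.  -11.5 112.4] [35.  15.4  7.4]
side brass 117 [495.4 104.7 131.6] 49.1
side steel 106 [489.6  29.6 131.7] 48.9
pad side 14 [641.1 110.3 140. ] [21.7 26.3  7.1]
pad side 54 [627.2 -14.8 111.8] [30.1 27.9  8. ]
[495.48147222 105.51319889 132.01793143] [489.62655366  30.12412026 132.04461355] 75.61609590856209 yaw -4.440830333590552
```

```bash
python3 - <<'E'
import cv2
a=cv2.imread("pics/scene0.png")[160:320,190:370]; cv2.imwrite("pics/c1.png",cv2.resize(a,None,fx=3.7,fy=3.7,interpolation=3)[:600])
E
```

```text
(no output)
```

View pics/c1.png

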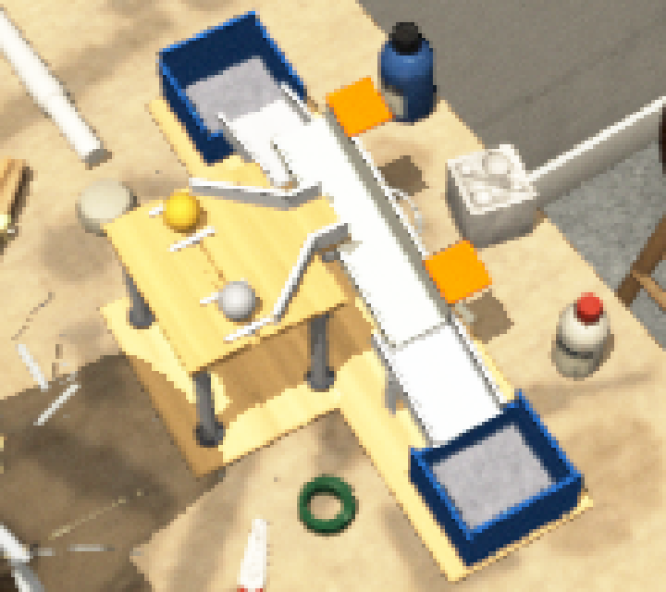

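Brass is in the left lane and steel in the right. The raised left pad means the gate leans right. The sphere fits agree with the stated 132 mm height and 76 mm spacing, and the sorter yaw is about -4.4°. I'll move to hover behind the steel ball with the fingers closed and the tool x axis aligned with the sorter x axis.

```bash
python3 -m crank '[[1,-1.2,0,0.02,0],[3,-3.5,0,0.05,0],[6,-7,0,0.08,0],[9,-10.5,0,0.1,0],[12,-14,0,0.12,0],[15,-17.5,0,0.14,0],[18,-21,0,0.16,0],[21,-24.5,0,0.18,0],[24,-28,0,0.2,0],[27,-31.5,0,0.22,0],[30,-35,0,0.24,0],[33,-38.5,0,0.26,0],[36,-42,0,0.28,0],[39,-45.5,0,0.3,0],[41.5,-48.2,0.5,0.312,0],[43.5,-50.5,1,0.312,0],[44.5,-51.6,1.5,0.312,0],[44.9,-52,2,0.312,0],[44.9,-52,2,0.312,0],[44.9,-52,2,0.312,0]]' 20
python3 - <<'E'
from h import *
im,X=cloud("wrist"); cv2.imwrite("pics/w1.png",im[...,::-1]); np.save("w1.npy",X); print(sense()["joint_pos"].round(1))
E
```

```text
time: 2.15
tool_pos: [454.9, 26.0, 233.1]
tcp_rot: [180.0, 0.0, -4.4]
ft_force: [0.0, 0.4, 0.7]
finger_gap: -0.1
grip_force: 0.0
[ -3.2 -14.9 108.8  -0.   86.2  91.3]
```

View pics/w1.png

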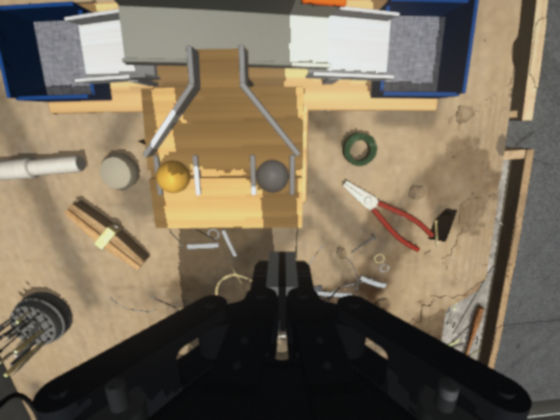

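The wrist view has +x up. Brass is at (173,176), steel at (272,175) and the closed fingertips are at about (283,258). I'll fit the balls again from here.

```bash
python3 - <<'E'
from h import *
from scipy.optimize import least_squares
X=np.load("w1.npy"); s=sense(); t=np.array(s["tool_pos"]); Rm=R.from_euler('xyz',s["tcp_rot"],degrees=True).as_matrix()
for k,(u,v) in dict(brass=(173,176),steel=(272,175)).items():
    P=X[v-20:v+21,u-20:u+21].reshape(-1,3); P=P[(P[:,2]>130)&(P[:,2]<150)]
    r=least_squares(lambda c:np.linalg.norm(P-c,axis=1)-12.5,np.median(P,0)-[0,0,8],loss='soft_l1',f_scale=1.)
    print(k,len(P),r.x.round(1),"tool",(Rm.T@(r.x-t)).round(1))
P=X[(X[...,0]>600)&(X[...,0]<680)&(X[...,2]>100)]; print(len(P))
E
```

```text
brass 862 [495.2 105.8 131.6] tool [ 33.8 -82.8 101.8]
steel 847 [489.8  30.6 131.7] tool [ 34.3  -7.5 101.8]
2866
```

```bash
python3 -m crank '[[-0.3,-0.75,2,0,0],[-0.3,-0.75,4,0,0],[-0.3,-0.75,6,0,0],[-0.3,-0.75,7.5,0,0],[-0.3,-0.75,8.3,0,0],[-0.3,-0.75,8.5,0,0],[-0.3,-0.75,8.5,0,0],[-0.3,-0.75,8.5,0,0]]'
python3 - <<'E'
from h import *
im,X=cloud("side"); cv2.imwrite("pics/s2.png",cv2.resize(im[120:330,180:400,::-1],None,fx=2.8,fy=2.8,interpolation=3))
E
```

```text
time: 3.0
tool_pos: [453.6, 34.1, 149.4]
tcp_rot: [-180.0, -0.1, -4.4]
ft_force: [-0.3, 0.2, -0.4]
finger_gap: 0.1
grip_force: 0.0
```

View pics/s2.png

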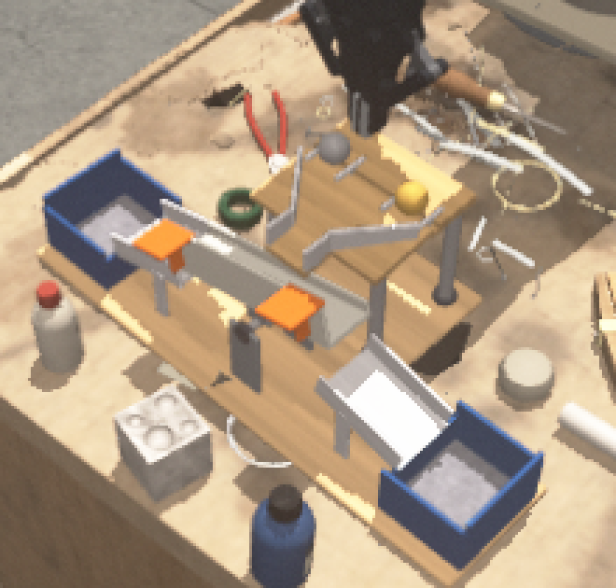

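The side view shows the fingertips clear of everything, directly behind the steel ball. The lateral error is under 1 mm. I'll nudge it.

```bash
python3 -m crank '[[0.4,0,0,0,0],[0.8,0,0,0,0],[1.1,0,0,0,0],[1.4,0,0,0,0],[1.7,0,0,0,0],[2,0,0,0,0],[2.3,0,0,0,0],[2.3,0,0,0,0],[1.8,0,0,0,0],[1,0,0,0,0],[0,0,0,0,0],[0,0,0,0,0]]'
python3 - <<'E'
from h import *
im,X=cloud("side"); cv2.imwrite("pics/s3.png",cv2.resize(im[120:330,180:400,::-1],None,fx=2,fy=2,interpolation=3))
E
```

```text
time: 4.25
tool_pos: [451.4, 34.6, 148.0]
tcp_rot: [-180.0, 0.0, -4.4]
ft_force: [-0.3, -0.3, -0.2]
finger_gap: -0.2
grip_force: 0.0
```

View pics/s3.png

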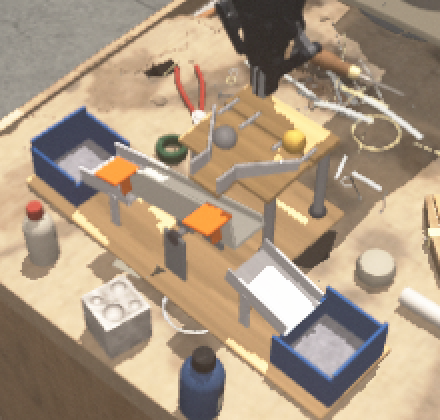

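The steel ball is out of its notch and rolling between the rails. I'll raise the tool, move it near the left pad and check.

```bash
python3 -m crank '[[0,0,-1.5,0,0],[0,0,-4,0,0],[0,0,-6.5,0,0],[0,0,-8.5,0,0],[2,-1.3,-9,0,0],[5,-3.3,-9,0,0],[8,-5.3,-9,0,0],[11,-7.3,-9,0,0],[12.8,-8.4,-9,0,0],[13.5,-8.7,-9,0,0],[13.5,-8.7,-9,0,0],[13.5,-8.7,-9,0,0],[13.5,-8.7,-9,0,0],[13.5,-8.7,-9,0,0]]'
python3 - <<'E'
from h import *
im,X=cloud("wrist"); cv2.imwrite("pics/w4.png",im[...,::-1]); np.save("w4.npy",X)
s=sense(); t=np.array(s["tool_pos"]); Rm=R.from_euler('xyz',s["tcp_rot"],degrees=True).as_matrix()
hsv=cv2.cvtColor(im,cv2.COLOR_RGB2HSV)
m=(hsv[...,0]<16)&(hsv[...,0]>3)&(hsv[...,1]>170)&(hsv[...,2]>100)
c,l,st,ce=cv2.connectedComponentsWithStats(m.astype('uint8'))
for i in range(1,c):
    if st[i,4]>100:
        P=X[l==i]; print(ce[i].round(),st[i],np.nanmedian(P,0).round(1),"tool",(Rm.T@(np.nanmedian(P,0)-t)).round(1))
im2,_=cloud("side"); cv2.imwrite("pics/s4.png",cv2.resize(im2[120:330,180:400,::-1],None,fx=2,fy=2,interpolation=3))
E
```

```text
time: 5.7
tool_pos: [593.7, 110.2, 238.7]
tcp_rot: [-180.0, -0.0, -4.5]
ft_force: [0.7, -0.7, -0.6]
finger_gap: 0.3
grip_force: 0.0
[429. 162.] [ 411  143   39   39 1295] [625.9 -16.4 112.1] tool [ 41.8 123.8 126.6]
[279. 167.] [ 258  146   43   44 1790] [634.8 108.8 139.8] tool [40.9 -1.7 98.8]
```

View pics/w4.png

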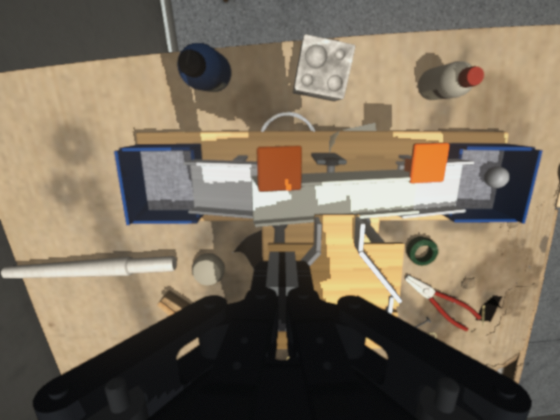

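View pics/s4.png

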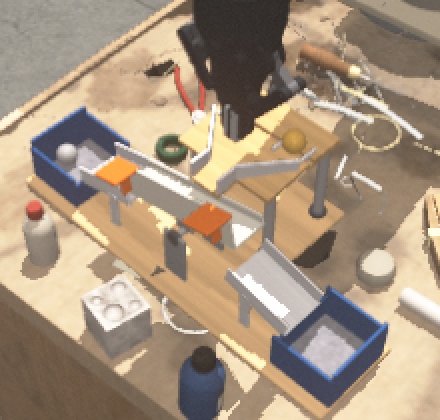

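The steel ball is in the right tray at (497,178) in the wrist view. The left pad is at tool offset (41, -2, 99) mm. I'll press it, moving outwards as the pad shifts.

```bash
python3 -m crank '[[2,-0.5,2,0,0],[4,-0.9,4,0,0],[4.3,-0.9,6,0,0],[4.3,-0.9,7,0,0],[4.3,-0.9,7.4,0,0],[4.3,-1,7.7,0,0],[4.3,-1.1,8,0,0],[4.3,-1.3,8.3,0,0],[4.3,-1.5,8.6,0,0],[4.3,-1.7,8.9,0,0],[4.3,-2,9.2,0,0],[4.3,-2.2,9.5,0,0],[4.3,-2.4,9.8,0,0],[4.3,-2.4,9.8,0,0],[4.3,-2.4,9.8,0,0]]'
python3 - <<'E'
from h import *
im,X=cloud("wrist"); np.save("w5.npy",X)
hsv=cv2.cvtColor(im,cv2.COLOR_RGB2HSV)
im2,X=cloud("side"); cv2.imwrite("pics/s5.png",cv2.resize(im2[120:330,180:400,::-1],None,fx=2,fy=2,interpolation=3))
E
```

```text
time: 7.3
tool_pos: [638.8, 131.3, 140.1]
tcp_rot: [180.0, 0.0, -4.4]
ft_force: [0.9, -0.2, -0.1]
finger_gap: 0.1
grip_force: 0.0
```

View pics/s5.png

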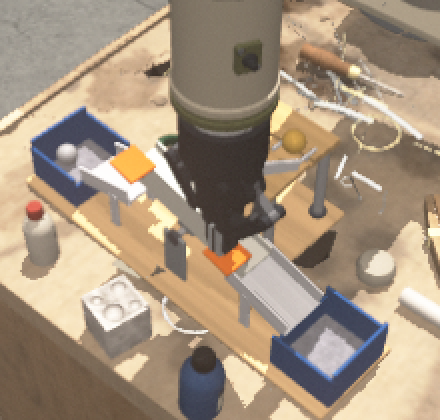

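The gate has rocked over and the right pad is now raised. I'll raise the tool and go round behind the brass ball.

```bash
python3 -m crank '[[0,0,-1.5,0,0],[0,0,-4,0,0],[0,0,-7,0,0],[0,0,-9.3,0,0],[-1.5,0.3,-9.5,0,0],[-4.5,0.9,-9.5,0,0],[-8,1.6,-9.5,0,0],[-11.5,2.4,-9.5,0,0],[-15,3.1,-9.5,0,0],[-17,3.5,-9.5,0,0],[-17.7,3.65,-9.5,0,0],[-17.7,3.65,-9.5,0,0],[-17.7,3.65,-7,0,0],[-17.7,3.65,-4,0,0],[-17.7,3.65,-2,0,0],[-17.7,3.65,-1,0,0],[-17.7,3.65,-0.8,0,0],[-17.7,3.65,-0.8,0,0],[-17.7,3.65,-0.8,0,0]]'
python3 - <<'E'
from h import *
from scipy.optimize import least_squares
im,X=cloud("side"); s=sense(); t=np.array(s["tool_pos"]); Rm=R.from_euler('xyz',s["tcp_rot"],degrees=True).as_matrix()
P=X.reshape(-1,3); P=P[(np.linalg.norm(P-[495.3,105.7,131.8],axis=1)<14.5)&(P[:,2]>126)]
r=least_squares(lambda c:np.linalg.norm(P-c,axis=1)-12.5,[495,105,132],loss='soft_l1',f_scale=1.)
print(len(P),r.x,"tool",Rm.T@(r.x-t))
for n in("padR",):
    Q=X.reshape(-1,3); Q=Q[(abs(Q[:,0]-625)<10)&(abs(Q[:,1]-10)<10)]; print(np.nanmedian(Q,0))
E
```

```text
time: 9.3
tool_pos: [460.8, 108.7, 149.7]
tcp_rot: [-180.0, -0.1, -4.4]
ft_force: [0.1, -0.6, 0.2]
finger_gap: -0.2
grip_force: 0.0
116 [495.30732592 105.20400087 131.36132557] tool [34.70761819  0.82408064 18.44681564]
[624.51655161  10.75546944 120.49197149]
```

```bash
python3 -m crank '[[0.4,0,0,0,0],[0.7,0,0,0,0],[1,0,0,0,0],[1.3,0,0,0,0],[1.6,0,0,0,0],[1.9,0,0,0,0],[2.2,0,0,0,0],[2.2,0,0,0,0],[1.6,0,0,0,0],[0.8,0,0,0,0],[0,0,0,0,0],[0,0,-1.5,0,0],[0,0,-4,0,0],[0,0,-7,0,0],[0,0,-8,0,0],[0,0,-8,0,0],[0,0,-8,0,0],[0,0,-8,0,0],[0,0,-8,0,0],[0,0,-8,0,0]]' && python3 -m crank '[[0,0,0,0,0],[0,0,0,0,0],[0,0,0,0,0],[0,0,0,0,0],[0,0,0,0,0],[0,0,0,0,0],[0,0,0,0,0],[0,0,0,0,0],[0,0,0,0,0],[0,0,0,0,0],[0,0,0,0,0],[0,0,0,0,0],[0,0,0,0,0],[0,0,0,0,0],[0,0,0,0,0],[0,0,0,0,0],[0,0,0,0,0],[0,0,0,0,0]]'
python3 - <<'E'
from h import *
im,X=cloud("side"); cv2.imwrite("pics/s6.png",cv2.resize(im[120:330,180:400,::-1],None,fx=2.5,fy=2.5,interpolation=3))
E
```

```text
time: 11.35
tool_pos: [459.1, 108.5, 227.2]
tcp_rot: [180.0, 0.1, -4.4]
ft_force: [0.3, -0.9, 0.3]
finger_gap: 0.1
grip_force: 0.0
time: 13.15
tool_pos: [459.6, 108.6, 228.3]
tcp_rot: [-180.0, 0.0, -4.4]
ft_force: [-0.3, 0.1, 0.3]
finger_gap: 0.1
grip_force: 0.0
```

View pics/s6.png

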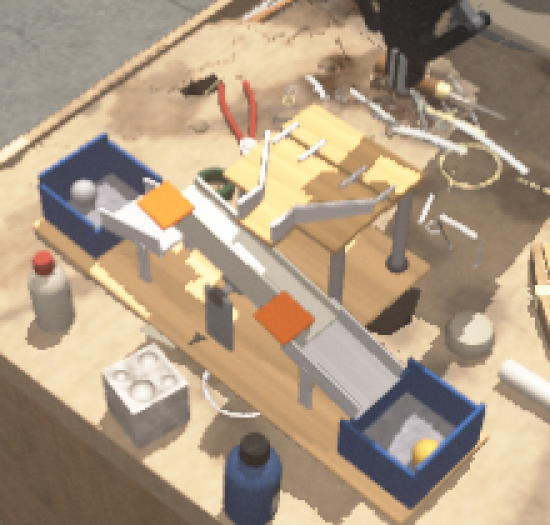

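The steel ball is in the right tray at (82,192) and the brass ball is in the left tray at (426,452). The robot is clear, so I'll hand in.

```bash
python3 -c "from bench import hand_in; print(hand_in())"
```

```text
the job is handed in; nothing more can be done
None
```

The job is done and handed in at about 13 s: the steel ball is in the right tray, the gate has been rocked over to lean left, and the brass ball is in the left tray; the robot was not aimed at or seen touching anything else.

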